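Refit the spring and bayonet cap of a vent valve

ROBOT

A 6-joint arm with a two-finger parallel gripper is mounted at the origin on a cart in front of the work surface, level with it; the furniture and walls round the work are solid. World frame = base frame: x ahead of the robot, y to its left, z up, the work surface at z = 0. Lengths are in mm, angles in rad, forces in N, time in s.
With the tool pointing down it reaches from about 225 to 725 mm from the base axis. Payload 3.1 kg.
Tool frame: the origin (TCP) lies midway between the tips of the shut fingers; the grasp point (between the pads) lies tcp_to_grasp behind it (tcp_to_grasp is the distance from the TCP to the grasp point, in mm); z points along the fingers, y is the direction in which the jaws open and shut (so a half turn about z gives the same grasp; the last joint's range is limited). The gripper opens to 85 mm and grips with 20 to 120 N. Pads are 22 mm wide; open, the fingers measure 114 mm over their backs; the gripper's body (76 mm by 85 mm) begins 54 mm behind the grasp point. The pads swing forward as they close: fully open they stand 13 mm farther back than shut.
Start: joints at [-1.288, 0.048, 0.099, 1.622, 0, 1.443], TCP at [209.64, -481.32, 231.312] pointing down, gripper open.
Joint ranges: [-2.91, 2.91], [-0.99, 1.94], [-1.21, 1.42], [-2.12, 2.29], [-1.49, 1.47], [-3.14, 3.14]. Speed limits (rad/s): [2.79, 2.79, 3.14, 3.14, 3.14, 3.14].

INTERFACE

Orientations are given as a unit quaternion [w, x, y, z].
In Python, from cell import * gives the robot as it stands.
- The arm moves only by the tool play_rows, never from a script. Its argument "series" is text: rows parted by semicolons, each of 7 numbers parted by spaces: the closure, from -1 (fully open) to 1 (shut), so that 0 is half open, then the shift along the tool's x, y, z in units of 40 mm (1.0 is 40 mm), then the turn, a rotation vector about the tool's x, y, z in units of 5 degrees (1.0 is 5 degrees). In form: fingers dx dy dz wx wy wz; .... A call has exactly 5 rows; each row shifts and turns the commanded pose from where the row before left it, along the tool's axes as they then stand; what a row does not reach is not made up. A row lasts 1/12 s, in which the tool goes at most 41.7 mm and 7.16 degrees, less where a joint would pass 70% of its speed; a pose out of reach is approached as far as the arm can. A call with a number of a shift or a turn outside -1 to 1 is refused whole. A call with a gripper value outside its range is refused whole. The fingers move at their own pace and stop on an object; "grip_force" is the grip in N (left out, the last holds). Time passes only in rows, so rows that do not move let the fingers close, or fill a call up. It gives the time, the measured TCP pose, the force and the opening at its end, in the units of the state.
- state(): the state, without advancing time (a new reading comes with each control period).
- get_image(name): name is "scene" or "top" or "wrist"; returns a dict with "pixels" (420x560x3 uint8, red, green, blue), "fx", "fy", "cx", "cy" (pixels), "k1" (the pictures are not rectified: a ray, as slopes to the right and down, at radius r is drawn at 1 + k1 r^2 times it, then the intrinsics apply), "R" (3x3) and "t" (3): a world point X has camera coordinates R X + t; the wrist camera has in their place "tool_from_camera" (4x4, takes a point from camera to tool coordinates, whose origin is the TCP and whose axes are the flange's). Camera axes: x right, y down, z forward; pixel columns grow to the right and rows downward; lengths in mm; the calibration is good to about 2 mm. A picture is of the moment at which its call begins: read the wrist's pose just before it. There is no depth.
- finish_job(): hands the job in, once; it reports no verdict.
The state is a dict: "time": time; "joint_positions": joint angles; "dq": joint speeds; "tau": joint torques, N m; "tool_pos": TCP position; "orientation": TCP orientation; "force": force on the tool from outside, world axes, zero at the start; "ft_torque": the same for the moment, N m; "width": finger opening in mm.
Only numpy, scipy, OpenCV 4.12 (cv2) and the standard library are available. Lean on these libraries where they do the work, as an engineer would, in place of code of your own. Each camera call takes 0.05 s, during which the arm holds its last target. There are 200 camera calls.

TASK

Put the vent valve on the pressure-vessel lid back together. Thread the coil spring, end with the straight cross wire downwards, over the slotted upright stem until it sits fully home on the valve body: the cross wire has to find the slot, so where it catches press only lightly and twist the spring until it drops in, never force it. Then set the hexagon cap over the stem, ease its cross pin into the slot, press the cap gently down against the spring, turn it clockwise (seen from above) to its stop and let it rise into its catch, leaving everything else where it lies.

Things in the scene. Friction and masses are not known exactly. Their poses are not given: they have to be found in the camera images.
- lid: Round stainless lid of a small pressure vessel, 160 mm across, lying flat and fixed. Origin: centre of its underside, z up. In its middle a brass valve body, 39 mm across, flat top 30 mm up; out of that stands the slotted steel valve stem. Two bows 29 mm high stand 60 mm from the middle (along y), a 34 mm high hose nipple 51 mm from it (along x); all else is below 30 mm.
- seat (a point): Centre of the valve body's flat top, at the foot of the stem, where the spring sits. Axes as the lid's. The stem does not turn; its slot is 5.4 mm wide, runs right through across the diameter and down to this seat.
- stem_top (a point): Centre of the stem's upper end, 56 mm above the seat; axes as the lid's. Stem diameter 18 mm, its end edge chamfered by 0.8 mm. Which way the slot faces is not measured: it may run in any direction across the lid and must be seen or felt.
- catch (a point): Point on the stem's axis 47 mm above the seat, where the cap's pin rests when locked. From each side of the slot a cut, 37 to 46 mm above the seat, runs clockwise (from above) round the stem to a stop: the pin can turn 75 degrees from the slot. At its end the cut is 2.5 mm higher, a catch for a pin turned 58 to 75 degrees. Axes as the lid's.
- spring: Steel compression spring standing upright on a white board: 50 mm long when free, 28.4 mm outside, 22 mm inside, wire 3.2 mm. At its lower end the wire runs straight across the diameter, at the very bottom (cross wire). Origin: centre of the lower end; x along the cross wire, z up along the spring. 0.6 N per mm, solid after about 29 mm.
- spring_head (a point): Centre of the spring's upper end face, 50 mm above the spring's origin when free. Both ends are closed rings of wire 6.4 mm high; best held from above round this upper ring. Coils between the fingers may be held fast and do not compress.
- cap: Brass hexagon cap standing mouth down on the board: 30 mm across flats (flats face along x and 60 degrees either side), 30 mm tall plus a 2 mm rib on top along x. Origin: centre of the open lower end, z up. Bore 21 mm wide, 24 mm deep, so it stops on the stem's end with its origin 32 mm above the seat. Resting loosely on the spring its origin is 50 mm above the seat, locked 40 mm.
- cap_pin (a point): Middle of the cap's cross pin, 7 mm above its mouth; the pin is 3.2 mm thick and runs through the bore along x, parallel to the rib on top. With the cap pressed to its stop the pin is level with the cuts in the stem; locked, it stands at the catch, the spring compressed 10 mm and pushing up with about 6 N.
- forceps_a: Bystander: steel forceps 130 mm long lying on the board along its far edge.
- tape_roll: Bystander: roll of label tape 83 mm across, right front of the bench.
- petri_0: Bystander: Petri dish 90 mm across, right of the board.
- tube_50_b: Bystander: screw-cap tube 114 mm long lying behind the work.

How it is judged (in metres and radians):
On the way, in this order (a step that is already met when the one before it is completed fails the run):
1. the spring sits fully home on the valve body, over the stem with its cross wire in the slot, and is let go (horizontal distance between spring and seat below 0.004 m and z of spring in the frame of seat between -0.002 and 0.003 m and angle between spring's own z axis and vertical below 0.12 rad and contact force between the fingers and spring below 0.05 N), for 0.2 s.
2. the cap is pressed down over the stem against the spring (horizontal distance between cap and seat below 0.004 m and z of cap in the frame of seat below 0.0385 m and contact force between cap and spring above 5 N), for 0.05 s.
At the end, for the whole second after the job is handed in: Spring upright and fully home (lower end within 3 mm of the seat in height, 4 mm of its centre); cap over it locked in its catch: origin 38.5 to 41.5 mm above the seat, within 4 mm of its centre, tilt under 0.1 rad, the spring pushing on it with over 3 N; both at rest (horizontal distance between each of spring, cap and seat below 0.004 m and z of spring in the frame of seat between -0.002 and 0.003 m and angle between spring's own z axis and vertical below 0.12 rad and z of cap in the frame of seat between 0.0385 and 0.0415 m and angle between cap's own z axis and vertical below 0.1 rad and contact force between cap and spring above 3 N and linear speed of each of cap, spring below 0.02 m/s); the robot touches nothing.
It fails at once if the spring is forced: held in the fingers or under the cap it is pressed on the lid or its stem with more than 25 N (contact force between spring and lid above 25 N and contact force between any of the fingers, cap and spring above 0.5 N).
It fails at once if the cap is forced: more than 30 N between the cap and the lid or its stem (contact force between cap and lid above 30 N).
It fails at once if a bystander is pushed more than 25 mm from its place (distance of any of forceps_a, tape_roll, petri_0, tube_50_b from where it was at the start of the episode above 0.025 m).
It also fails if it takes over 72 s, if anything falls off the work surface, if the arm or the gripper's body presses on something with over 40 N, if the wrist force passes 120 N, or if a joint passes its speed limit or range.

## Working session

There is one attempt and no reset: what is moved stays moved. The work goes in short steps, Python scripts to look and compute and a tool call to move; the robot and the scene stay as the last step left them, time stands still between calls to the robot, and variables do not carry over. Pictures are saved under pics/ and viewed, about 8 in all and at most 12, crops included, and the job is handed in when it is done.

Besides the shell and the picture viewer there is one more tool, called by a JSON object that holds its "fn" and its "kwargs", one argument or row to a line. play_rows: Moves the arm, as the interface text tells. Shifts and turns lie within -1 to 1; 1 stands for 40 mm of shift or 5 degrees of turn. Its arguments: {"type":"object","properties":{"series":{"type":"string"},"grip_force":{"type":"number"}},"required":["series"]}

```bash
mkdir -p pics; ls; cat > h.py <<'E'
from cell import *
import numpy as np, cv2
from scipy.spatial.transform import Rotation as Ro
def pose():
    s=state(); q=s['orientation']; return np.array(s['tool_pos']),Ro.from_quat([q[1],q[2],q[3],q[0]]).as_matrix(),s
def grab(n,fn):
    p,R,s=pose(); im=get_image(n); cv2.imwrite('pics/'+fn+'.png',cv2.cvtColor(im['pixels'],cv2.COLOR_RGB2BGR))
    if n=='wrist':
        T=np.array(im['tool_from_camera']); im['Rc']=R@T[:3,:3]; im['c']=p+R@T[:3,3]
    else:
        im['Rc']=np.array(im['R']).T; im['c']=-im['Rc']@np.array(im['t'])
    np.savez('pics/'+fn+'.npz',Rc=im['Rc'],c=im['c'],k=[im['fx'],im['fy'],im['cx'],im['cy'],im['k1']],px=im['pixels'])
    return im
class V:
    def __init__(s,fn):
        d=np.load('pics/'+fn+'.npz'); s.Rc,s.c,s.k,s.px=d['Rc'],d['c'],d['k'],d['px']
    def ray(s,u,v):
        fx,fy,cx,cy,k1=s.k; d=np.array([(u-cx)/fx,(v-cy)/fy]); x=d.copy()
        for _ in range(20): x=d/(1+k1*(x@x))
        r=s.Rc@np.array([x[0],x[1],1]); return r/np.linalg.norm(r)
    def onz(s,u,v,z):
        r=s.ray(u,v); return s.c+r*(z-s.c[2])/r[2]
    def proj(s,X):
        x=s.Rc.T@(np.array(X,float)-s.c); x=x[:2]/x[2]; x=x*(1+s.k[4]*(x@x)); return x*s.k[:2]+s.k[2:4]
E
python3 - <<'E'
from h import *
p,R,s=pose(); print(s); print(R)
a=grab('scene','s0');b=grab('top','t0')
print(a['c'],b['c'],a['fx'],b['fx'],a['k1'])
i=np.vstack([a['pixels'],b['pixels']]); 
E
```

```text
pics
{'time': 0.0, 'joint_positions': array([-1.28779702e+00,  4.87437433e-02,  9.75613516e-02,  1.62196855e+00,
        1.09519123e-05,  1.44300724e+00]), 'dq': array([-0.0004698 ,  0.00031418,  0.00106884,  0.00077025,  0.000364  ,
        0.00146911]), 'tau': array([ 1.03886945e-03, -3.38782918e+01,  3.20014679e+01,  2.02649290e-02,
       -2.52738306e-05, -1.21724092e-06]), 'tool_pos': array([ 209.47469498, -480.73447918,  230.10249008]), 'orientation': array([-1.17418625e-03,  9.78979985e-01,  2.03952941e-01, -8.58137442e-05]), 'force': array([ 0.88467827,  0.24234296, -0.18070478]), 'ft_torque': array([ 0.00382404, -0.03094701, -0.02213226]), 'width': 85.44945634240437}
[[ 9.16806381e-01  3.99331492e-01 -6.46977354e-04]
 [ 3.99331895e-01 -9.16803639e-01  2.26400575e-03]
 [ 3.10937602e-04 -2.33401361e-03 -9.99997228e-01]]
[ 157.39920721 -735.45347872  736.48018627] [ 352.24180381 -124.21249146 1325.79091557] 406.553353260404 407.78348231035545 0.02774818599335702
```

View pics/s0.png

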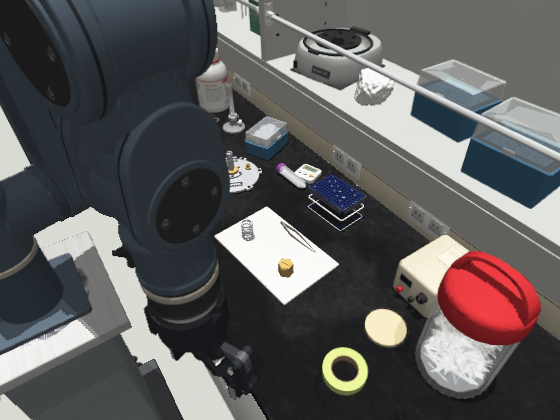

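View pics/t0.png

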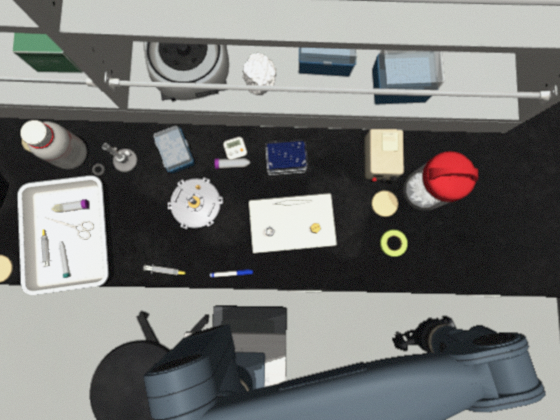

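The scene view shows the spring at (247,230), the cap at (286,267) and the lid behind at (240,172). In the top view the spring is at (269,232), the cap at (315,228) and the lid at (195,203).

```bash
python3 - <<'E'
from h import *
t=V('t0')
for n,(u,v),z in [('spring',(269,232),52),('cap',(315,228),34),('lid',(195,203),10),('pen',(230,273),5),('forcL',(275,204),2),('forcR',(312,203),2)]: print(n,t.onz(u,v,z).round(1))
im=get_image('wrist'); print(np.array(im['tool_from_camera']).round(3),im['fx'],im['k1'])
cv2.imwrite('pics/tc.png',cv2.resize(t.px[160:260,150:350][:,:,::-1],None,fx=4,fy=4,interpolation=cv2.INTER_CUBIC))
E
```

```text
spring [465.7 -98.5  52. ]
cap [ 483.7 -244.1   34. ]
lid [557.8 145.3  10. ]
pen [336.   22.6   5. ]
forcL [ 562.7 -114.5    2. ]
forcR [ 569.3 -236.2    2. ]
[[-0.00000e+00 -9.50000e-01 -3.11000e-01  8.10220e+01]
 [ 1.00000e+00 -0.00000e+00  0.00000e+00 -1.40000e-02]
 [-0.00000e+00 -3.11000e-01  9.50000e-01 -1.42345e+02]
 [ 0.00000e+00  0.00000e+00  0.00000e+00  1.00000e+00]] 322.8300503087884 -0.06784355891632628
```

View pics/tc.png

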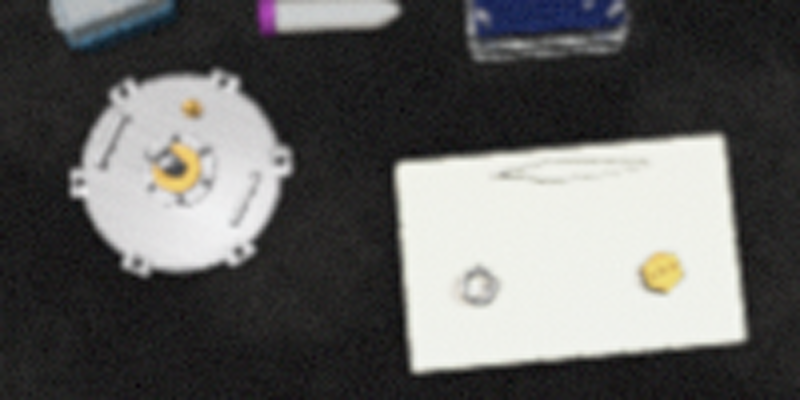

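{"fn": "play_rows", "kwargs": {
  "series": "-1 0.5 -0.41 0.1 0 0 0; -1 0.5 -0.41 0.1 0 0 0; -1 0.5 -0.41 0.1 0 0 0; -1 0.5 -0.41 0.1 0 0 0; -1 0.5 -0.41 0.1 0 0 0"
}}

```text
time: 0.57
tool_pos: [268.8, -365.0, 210.6]
orientation: [-0.0, 0.979, 0.204, -0.0]
force: [0.1, 0.0, 0.1]
width: 85.4
```

{"fn": "play_rows", "kwargs": {
  "series": "-1 0.5 -0.41 0.2 0 0 0; -1 0.5 -0.41 0.2 0 0 0; -1 0.5 -0.41 0.2 0 0 0; -1 0.5 -0.41 0.2 0 0 0; -1 0.5 -0.41 0.2 0 0 0"
}}

```text
time: 0.98
tool_pos: [327.7, -249.7, 170.6]
orientation: [-0.0, 0.979, 0.204, -0.0]
force: [0.9, -0.3, -0.7]
width: 85.5
```

{"fn": "play_rows", "kwargs": {
  "series": "-1 0.5 -0.41 0.3 0 0 0; -1 0.5 -0.41 0.3 0 0 0; -1 0.5 -0.41 0.3 0 0 0; -1 0.5 -0.41 0.3 0 0 0; -1 0 0 0 0 0 0"
}}

```text
time: 1.4
tool_pos: [374.0, -154.5, 120.3]
orientation: [-0.003, 0.978, 0.206, -0.001]
force: [-0.8, 1.7, -0.7]
width: 85.3
```

```bash
python3 - <<'E'
from h import *
p,R,s=pose(); print(s['time'],p.round(1),R.round(3).tolist(),s['joint_positions'].round(3),s['width'])
grab('wrist','w1')
w=V('w1'); print(w.c.round(1))
for P in [(466,-98,50),(466,-98,0),(484,-244,30)]: print(w.proj(P).round(0))
E
```

```text
1.4 [ 374.  -154.5  120.3] [[0.915, 0.404, -0.004], [0.404, -0.915, 0.005], [-0.001, -0.006, -1.0]] [-5.600e-01 -2.620e-01 -4.060e-01  1.433e+00  2.000e-03  2.166e+00] 85.34204487617389
[ 448.7 -122.5  262.5]
[260.  60.]
[265.  68.]
[460. 130.]
```

View pics/w1.png

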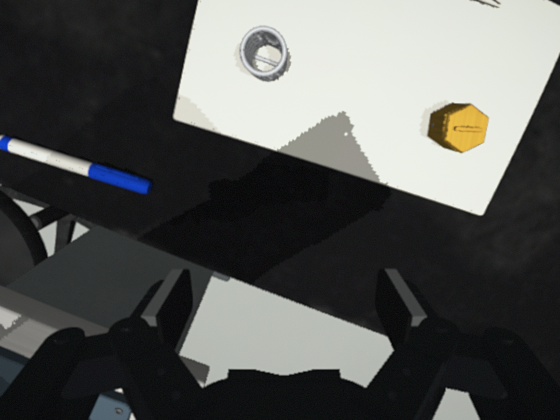

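The wrist view shows the spring's ring at about (265,52), its cross wire as a light bar at (265,62), and the hexagon cap with its top rib at (470,128).

```bash
python3 - <<'E'
from h import *
w=V('w1'); p=w.px[:,:,::-1]
a=cv2.resize(p[15:95,225:305],None,fx=5,fy=5,interpolation=cv2.INTER_CUBIC)
b=cv2.resize(p[90:170,415:495],None,fx=5,fy=5,interpolation=cv2.INTER_CUBIC)
for im,o in ((a,(225,15)),(b,(415,90))):
    for k in range(0,80,10):
        cv2.putText(im,str(o[0]+k),(k*5,8),0,0.3,(0,0,255),1); cv2.putText(im,str(o[1]+k),(0,k*5+4),0,0.3,(0,0,255),1)
        cv2.line(im,(k*5,10),(k*5,14),(0,0,255),1)
cv2.imwrite('pics/c1.png',np.hstack([a,b]))
E
```

```text
(no output)
```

View pics/c1.png

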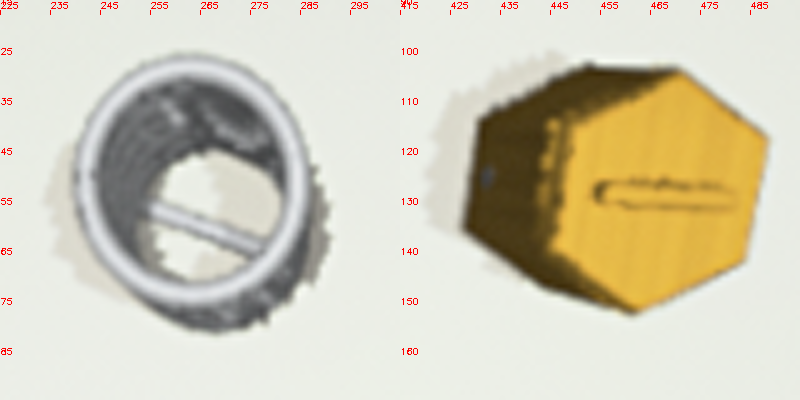

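```bash
cat > m1.py <<'E'
from h import *
w=V('w1')
for z in (50,53,56):
    L=w.onz(240.4,51,z);Rr=w.onz(286.6,51,z);print(z,w.onz(263.5,51,z).round(1),np.linalg.norm(L-Rr).round(1))
for z in (2,5): 
    a=w.onz(256,57,z);b=w.onz(277,64.6,z);print('wire',a.round(1),b.round(1),((a+b)/2).round(1),np.degrees(np.arctan2(*(b-a)[1::-1])).round(1))
hx=[(680,68),(770,138),(745,262),(634,314)]
for z in (30,33,36):
    P=[w.onz(415+(x-400)/5,90+y/5,z) for x,y in hx]
    print(z,((P[0]+P[3])/2).round(1),'diag',np.linalg.norm(P[0]-P[3]).round(1),[np.degrees(np.arctan2(*(P[i+1]-P[i])[1::-1])).round(1) for i in range(3)])
a=w.onz(455,127.6,34);b=w.onz(482,129.4,34);print('rib',np.degrees(np.arctan2(*(b-a)[1::-1])),((a+b)/2).round(1),np.linalg.norm(a-b))
# board height by triangulation of ring with top view
t=V('t0')
def tri(r1,r2):
    A=[];B=[]
    for v,u,q in((w,*r1),(t,*r2)):
        d=v.ray(u,q);M=np.eye(3)-np.outer(d,d);A.append(M);B.append(M@v.c)
    return np.linalg.solve(sum(A),sum(B)).round(1)
print(tri((263.5,51),(269.5,231.5)),tri((466.6,128.4),(315.5,228)))
E
python3 m1.py
```

```text
50 [471.3 -97.9  50. ] 28.0
53 [471.  -98.2  53. ] 27.6
56 [470.7 -98.6  56. ] 27.3
wire [470.3 -88.8   2. ] [ 471.7 -105.3    2. ] [471.  -97.1   2. ] -85.3
wire [470.1 -89.2   5. ] [ 471.4 -105.5    5. ] [470.7 -97.4   5. ] -85.3
30 [ 486.5 -247.7   30. ] diag 34.8 [np.float64(-97.9), np.float64(-158.4), np.float64(140.4)]
33 [ 486. -246.   33.] diag 34.3 [np.float64(-97.9), np.float64(-158.4), np.float64(140.4)]
36 [ 485.5 -244.4   36. ] diag 33.9 [np.float64(-97.9), np.float64(-158.4), np.float64(140.4)]
rib -68.55028762138309 [ 486.6 -246.9   34. ] 20.095130596767525
[ 466.7 -100.8   77.4] [ 484.9 -245.5   34.2]
```

{"fn": "play_rows", "kwargs": {
  "series": "-1 0.52 -0.5 0 0 0 0; -1 0.52 -0.5 0 0 0 0; -1 0.52 -0.5 0 0 0 0; -1 0.52 -0.5 0 0 0 0; -1 0.52 -0.5 0 0 0 0"
}}

```text
time: 1.87
tool_pos: [430.7, -25.8, 124.0]
orientation: [0.001, 0.979, 0.203, 0.0]
force: [-0.8, -0.8, -0.4]
width: 85.2
```

{"fn": "play_rows", "kwargs": {
  "series": "-1 0.65 -0.63 0.2 0 0 0; -1 0.65 -0.63 0.2 0 0 0; -1 0.65 -0.62 0.3 0 0 0; -1 0.65 -0.62 0.3 0 0 0; -1 0 0 0 0 0 0"
}}

```text
time: 2.28
tool_pos: [486.1, 111.2, 80.9]
orientation: [-0.001, 0.978, 0.206, -0.001]
force: [-1.5, -1.3, -0.7]
width: 85.3
```

```bash
python3 - <<'E'
from h import *
p,R,s=pose(); print(s['time'],p.round(1),R.round(3).tolist(),s['joint_positions'].round(3))
grab('wrist','w2')
w=V('w2'); print(w.c.round(1)); u=w.proj((558,145,86)).astype(int); print(u)
o=np.clip(u-60,0,(440,300)); x,y=o
a=cv2.resize(w.px[y:y+120,x:x+120,::-1],None,fx=5,fy=5,interpolation=cv2.INTER_CUBIC)
for k in range(0,120,10):
    cv2.putText(a,str(x+k),(k*5,8),0,0.3,(0,0,255),1); cv2.putText(a,str(y+k),(0,k*5+4),0,0.3,(0,0,255),1)
cv2.imwrite('pics/c2.png',a)
E
```

```text
2.2833 [486.1 111.2  80.9] [[0.915, 0.404, -0.002], [0.404, -0.915, 0.002], [-0.001, -0.003, -1.0]] [ 8.900e-02  2.000e-03 -2.470e-01  1.323e+00  3.000e-03  2.815e+00]
[560.5 143.6 223.2]
[278 107]
```

View pics/c2.png

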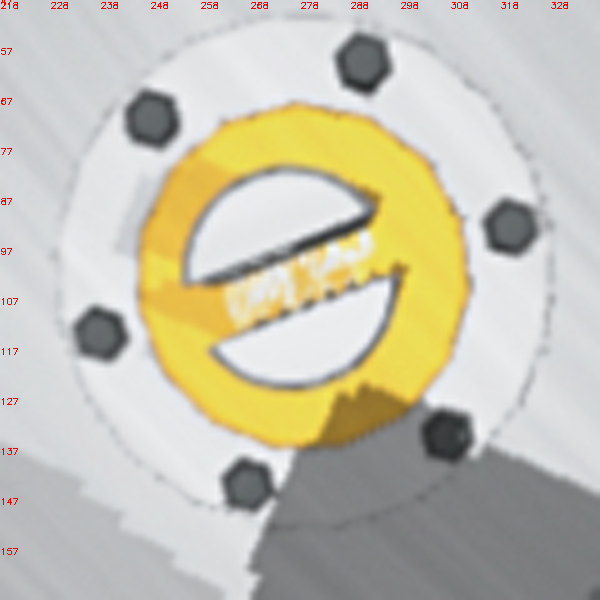

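```bash
python3 - <<'E'
from h import *
w=V('w2')
f=lambda x,y,z:w.onz(218+x/5,47+y/5,z)
for z in (86,):
    a,b=f(190,285,z),f(375,215,z);c,d=f(210,350,z),f(400,278,z)
    for p,q in((a,b),(c,d)): print(np.degrees(np.arctan2(*(q-p)[1::-1])).round(1))
    print('ctr',f(292,277,z).round(1),'dia',np.linalg.norm(f(183,277,z)-f(403,277,z)).round(1),np.linalg.norm(f(292,166,z)-f(292,388,z)).round(1))
print('body',f(304,275,30).round(1),np.linalg.norm(f(138,275,30)-f(470,275,30)).round(1))
E
python3 -c "
import cell;print([x for x in dir(cell) if x[0]!='_']);print(getattr(cell,'tcp_to_grasp',None))"
```

```text
-46.4
-46.1
ctr [559.5 146.7  86. ] dia 17.9 17.4
body [559.8 146.8  30. ] 38.0
['MotionError', 'finish_job', 'get_image', 'state', 'tcp_to_grasp']
18.700000000000003
```

{"fn": "play_rows", "kwargs": {
  "series": "-1 -0.35 0.66 -0.3 0 0 0; -1 -0.35 0.66 -0.3 0 0 0; -1 -0.35 0.66 0 0 0 0; -1 -0.35 0.66 0 0 0 0; -1 -0.35 0.66 0 0 0 0"
}}

```text
time: 2.75
tool_pos: [473.9, -44.8, 108.8]
orientation: [0.001, 0.979, 0.203, 0.001]
force: [0.6, -0.0, -0.1]
width: 85.1
```

{"fn": "play_rows", "kwargs": {
  "series": "-1 -0.35 0.66 0 0 0 0; -1 -0.35 0.66 0.2 0 0 0; -1 0 0 0.4 0 0 0; -1 0 0 0 0 0 0; -1 0 0 0 0 0 0",
  "grip_force": 30
}}

```text
time: 3.17
tool_pos: [468.0, -102.4, 83.1]
orientation: [-0.0, 0.979, 0.203, -0.001]
force: [-0.1, -0.1, 0.3]
width: 85.3
```

```bash
cat > st.py <<'E'
from h import *
import sys
p,R,s=pose(); print(s['time'],p.round(1),'yaw',np.degrees(np.arctan2(R[1,0],R[0,0])).round(1),'z',R[:,2].round(3),'q6',s['joint_positions'][5].round(3),'F',s['force'].round(1),'T',np.array(s['ft_torque']).round(2),'w',round(s['width'],1))
if len(sys.argv)>1:
    g=np.array([float(a) for a in sys.argv[1:4]]); print('rows units',(R.T@(g-p)/40).round(3))
E
python3 st.py 471 -98 29
```

```text
3.1667 [ 468.  -102.4   83.1] yaw 23.4 z [-0.002  0.001 -1.   ] q6 2.378 F [-0.1 -0.1  0.3] T [ 0.04 -0.01 -0.01] w 85.3
rows units [ 0.114 -0.069  1.352]
```

{"fn": "play_rows", "kwargs": {
  "series": "-1 0.11 -0.07 0.35 0 0 0; -1 0 0 0.5 0 0 0; -1 0 0 0.5 0 0 0; -1 0 0 0 0 0 0; -1 0 0 0 0 0 0"
}}

```text
time: 3.58
tool_pos: [471.4, -96.1, 29.2]
orientation: [-0.001, 0.979, 0.204, -0.001]
force: [0.6, 0.7, 1.0]
width: 85.6
```

```bash
python3 st.py 471 -98 29; python3 -c "
from h import *
grab('wrist','w3')"
```

```text
3.5833 [471.4 -96.1  29.2] yaw 23.6 z [-0.002  0.001 -1.   ] q6 2.389 F [0.6 0.7 1. ] T [-0.01 -0.02 -0.02] w 85.6
rows units [-0.029  0.038  0.006]
```

View pics/w3.png

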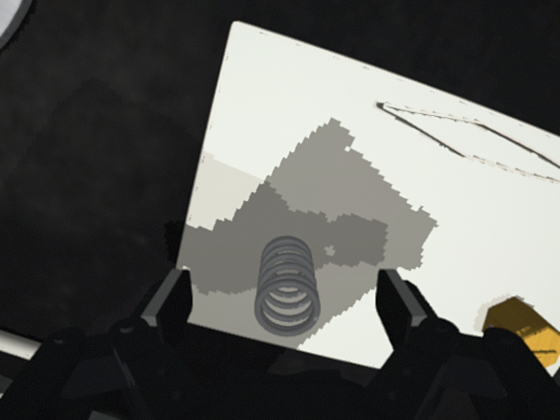

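Picture 7: the spring stands between the open jaws, with its top ring centred near (288,306).

```bash
python3 -c "
from h import *
w=V('w3')
for z in (50,53):
  print(w.onz(287.5,305,z).round(1), np.linalg.norm(w.onz(255,305,z)-w.onz(320,305,z)))
print(w.proj((471,-98,52)))
"
```

```text
[468.8 -99.2  50. ] 28.77048226096642
[470.7 -98.4  53. ] 28.05980858441114
[286.98063924 302.85608623]
```

{"fn": "play_rows", "kwargs": {
  "series": "0.2 0 0.03 0 0 0 0; 0.2 0 0 0 0 0 0; 1 0 0 0 0 0 0; 1 0 0 0 0 0 0; 1 0 0 0 0 0 0",
  "grip_force": 30
}}

```text
time: 4.05
tool_pos: [473.2, -98.0, 29.9]
orientation: [0.0, 0.979, 0.204, 0.0]
force: [-1.1, -0.0, 0.5]
width: 27.5
```

{"fn": "play_rows", "kwargs": {
  "series": "1 0 0 0 0 0 0; 1 0 0 0 0 0 0; 1 0 0 0 0 0 0; 1 0 0 0 0 0 0; 1 0 0 0 0 0 0"
}}

```text
time: 4.47
tool_pos: [473.0, -98.0, 29.4]
orientation: [0.0, 0.979, 0.204, 0.0]
force: [0.6, -0.8, 1.2]
width: 27.3
```

{"fn": "play_rows", "kwargs": {
  "series": "1 0 0 -0.4 0 0 0; 1 0 0 -0.7 0 0 0; 1 0 0 -0.7 0 0 0; 1 0 0 -0.7 0 0 0; 1 0 0 -0.2 0 0 0"
}}

```text
time: 4.88
tool_pos: [474.9, -98.7, 141.7]
orientation: [0.002, 0.979, 0.204, 0.003]
force: [0.9, -0.9, -0.0]
width: 26.9
```

{"fn": "play_rows", "kwargs": {
  "series": "1 0.4 -0.43 0 0 0 0; 1 0.55 -0.59 0 0 0 0; 1 0.55 -0.59 0 0 0 0; 1 0.55 -0.59 0 0 0 0; 1 0.55 -0.59 0 0 0 0"
}}

```text
time: 5.3
tool_pos: [523.1, 47.2, 135.8]
orientation: [-0.0, 0.979, 0.204, -0.001]
force: [0.9, -1.1, -1.4]
width: 26.9
```

{"fn": "play_rows", "kwargs": {
  "series": "1 0.55 -0.59 0 0 0 0; 1 0.55 -0.59 0 0 0 0; 1 0.55 -0.59 0 0 0 0; 1 0.22 -0.21 0 0 0 0; 1 0 0 0 0 0 0"
}}

```text
time: 5.72
tool_pos: [560.4, 151.1, 135.5]
orientation: [-0.0, 0.979, 0.206, -0.001]
force: [-0.6, -0.1, -1.4]
width: 27.2
```

{"fn": "play_rows", "kwargs": {
  "series": "1 0 0 0 0 0 -0.97; 1 0 0 0 0 0 -0.97; 1 0 0 0 0 0 -0.97; 1 0 0 0 0 0 -0.97; 1 0 0 0 0 0 -0.97"
}}

```text
time: 6.13
tool_pos: [559.7, 146.8, 136.2]
orientation: [0.0, 0.914, 0.406, -0.001]
force: [0.3, -0.7, -1.7]
width: 26.9
```

{"fn": "play_rows", "kwargs": {
  "series": "1 0 0 0 0 0 -0.97; 1 0 0 0 0 0 -0.97; 1 0 0 0 0 0 -0.97; 1 0 0 0 0 0 0; 1 0 0 0 0 0 0"
}}

```text
time: 6.55
tool_pos: [559.9, 147.2, 136.6]
orientation: [-0.0, 0.857, 0.516, -0.001]
force: [-1.1, -0.4, -1.3]
width: 27.4
```

```bash
python3 st.py 560.5 148.5 125; python3 - <<'E'
from h import *
w=grab('wrist','w4'); a=w['pixels'][:,:,::-1]
v=V('w4'); print(v.proj((559.6,146.7,86)))
t=grab('scene','s4'); v=V('s4'); u=v.proj((559.6,146.7,95)); print(u)
x,y=(u-35).astype(int); c=cv2.resize(t['pixels'][y:y+70,x:x+70,::-1],(420,420),interpolation=cv2.INTER_CUBIC)
b=cv2.resize(a[150:420,150:420],(420,420)); cv2.imwrite('pics/c4.png',np.hstack([b,c]))
E
```

```text
6.55 [559.9 147.2 136.6] yaw 62.1 z [-0.002 -0.001 -1.   ] q6 2.199 F [-1.1 -0.4 -1.3] T [0.03 0.01 0.06] w 27.4
rows units [ 0.035 -0.002  0.289]
[282.37112674 235.15961076]
[229.01825663 150.15259195]
```

View pics/c4.png

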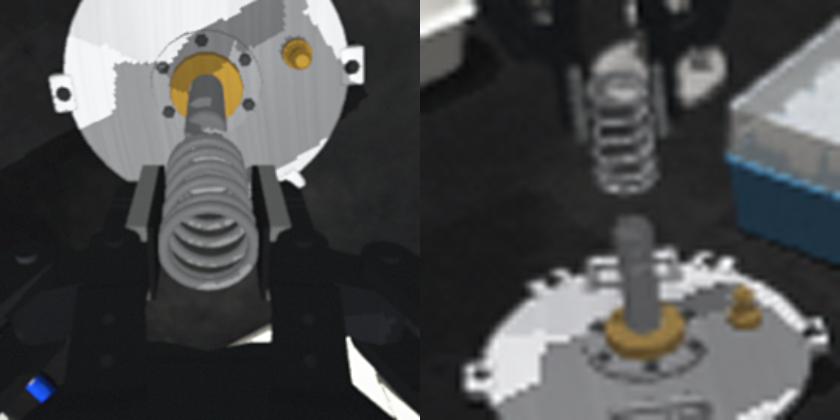

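Picture 8: the spring is held upright (ring at about (285,306) in the full frame), and it lines up with the stem in the scene view.

```bash
python3 -c "
from h import *
p,R,s=pose()
im=V('w4'); g=cv2.cvtColor(im.px,cv2.COLOR_RGB2GRAY)
for uv in ((285,306),(287.5,305)):
  for h in (20,22.6): X=im.onz(*uv,p[2]+h); print((R.T@(X-p)).round(1), X.round(1))
"
```

```text
[ -5.3   1.3 -20. ] [558.9 142.4 156.9]
[ -3.5   1.3 -22.6] [559.8 144.  159.5]
[ -4.8   2.4 -20. ] [560.1 142.3 156.9]
[ -3.    2.4 -22.6] [561.  143.9 159.5]
```

{"fn": "play_rows", "kwargs": {
  "series": "1 0.04 0 0.25 0 0 0; 1 0 0 0.26 0 0 0; 1 0 0 0.1 0 0 0; 1 0 0 0.1 0 0 0; 1 0 0 0 0 0 0"
}}

```text
time: 7.07
tool_pos: [560.0, 149.7, 106.9]
orientation: [-0.001, 0.856, 0.518, -0.002]
force: [-0.2, -0.4, -0.5]
width: 27.1
```

```bash
python3 st.py 560.7 148.7 104
```

```text
7.0667 [560.  149.7 106.9] yaw 62.3 z [-0.003 -0.001 -1.   ] q6 2.199 F [-0.2 -0.4 -0.5] T [ 0.02  0.03 -0.02] w 27.1
rows units [-0.014  0.026  0.072]
```

{"fn": "play_rows", "kwargs": {
  "series": "1 0 0 0.1 0 0 0; 1 0 0 0.1 0 0 0; 1 0 0 0.05 0 0 0; 1 0 0 0 0 0 0; 1 0 0 0 0 0 0"
}}

```text
time: 7.48
tool_pos: [561.3, 149.8, 98.9]
orientation: [-0.0, 0.856, 0.518, -0.0]
force: [0.4, 0.2, -0.5]
width: 26.8
```

```bash
python3 st.py 560.7 148.7 104
```

```text
7.4833 [561.3 149.8  98.9] yaw 62.3 z [-0.  0. -1.] q6 2.199 F [ 0.4  0.2 -0.5] T [ 0.05 -0.02  0.01] w 26.8
rows units [-0.032  0.    -0.128]
```

{"fn": "play_rows", "kwargs": {
  "series": "1 0 0 0.15 0 0 0; 1 0 0 0.15 0 0 0; 1 0 0 0.15 0 0 0; 1 0 0 0.15 0 0 0; 1 0 0 0 0 0 0"
}}

```text
time: 7.9
tool_pos: [560.0, 149.6, 72.5]
orientation: [-0.001, 0.856, 0.518, -0.002]
force: [-0.3, 1.1, -1.6]
width: 27.0
```

```bash
python3 st.py 560.7 148.7 58
```

```text
7.9 [560.  149.6  72.5] yaw 62.3 z [-0.003 -0.001 -1.   ] q6 2.199 F [-0.3  1.1 -1.6] T [0.06 0.1  0.05] w 27.0
rows units [-0.01   0.027  0.363]
```

{"fn": "play_rows", "kwargs": {
  "series": "1 0 0 0.12 0 0 0; 1 0 0 0.12 0 0 0; 1 0 0 0.1 0 0 0; 1 0 0 0.04 0 0 0; 1 0 0 0 0 0 0"
}}

```text
time: 8.32
tool_pos: [560.9, 149.7, 58.9]
orientation: [-0.0, 0.856, 0.518, -0.0]
force: [-0.1, 0.9, -0.4]
width: 26.9
```

```bash
python3 st.py 560.7 148.7 56
```

```text
8.3167 [560.9 149.7  58.9] yaw 62.3 z [-0.001 -0.    -1.   ] q6 2.199 F [-0.1  0.9 -0.4] T [-0.04 -0.01 -0.02] w 26.9
rows units [-0.025  0.007  0.072]
```

{"fn": "play_rows", "kwargs": {
  "series": "1 0 0 0.05 0 0 0; 1 0 0 0.05 0 0 0; 1 0 0 0.03 0 0 0; 1 0 0 0 0 0 0; 1 0 0 0 0 0 0"
}}

```text
time: 8.73
tool_pos: [561.3, 149.8, 54.4]
orientation: [-0.0, 0.856, 0.518, -0.0]
force: [-0.4, 0.7, -1.8]
width: 27.0
```

```bash
for i in 1 2; do python3 st.py 560.7 148.7 56; done
```

```text
8.7333 [561.3 149.8  54.4] yaw 62.3 z [-0.  0. -1.] q6 2.199 F [-0.4  0.7 -1.8] T [ 0.06  0.13 -0.  ] w 27.0
rows units [-0.031  0.    -0.041]
8.7333 [561.3 149.8  54.4] yaw 62.3 z [-0.  0. -1.] q6 2.199 F [-0.4  0.7 -1.8] T [ 0.06  0.13 -0.  ] w 27.0
rows units [-0.031  0.    -0.041]
```

{"fn": "play_rows", "kwargs": {
  "series": "1 0 0 0.05 0 0 0; 1 0 0 0.05 0 0 0; 1 0 0 0 0 0 0; 1 0 0 0 0 0 0; 1 0 0 0 0 0 0"
}}

```text
time: 9.15
tool_pos: [561.3, 149.8, 50.7]
orientation: [0.0, 0.856, 0.518, 0.0]
force: [-1.7, 0.4, 0.8]
width: 27.1
```

```bash
python3 st.py 560.7 148.7 56; python3 - <<'E'
from h import *
w=grab('wrist','w5'); a=w['pixels'][:,:,::-1]
t=grab('scene','s5'); v=V('s5'); u=v.proj((559.6,146.7,60))
x,y=(u-35).astype(int); c=cv2.resize(t['pixels'][y:y+70,x:x+70,::-1],(400,400),interpolation=cv2.INTER_CUBIC)
b=cv2.resize(a[170:370,180:380],(400,400),interpolation=cv2.INTER_CUBIC); cv2.imwrite('pics/c5.png',np.hstack([b,c]))
E
```

```text
9.15 [561.3 149.8  50.7] yaw 62.3 z [ 0.  0. -1.] q6 2.199 F [-1.7  0.4  0.8] T [-0.01  0.27 -0.08] w 27.1
rows units [-0.032 -0.    -0.132]
```

View pics/c5.png

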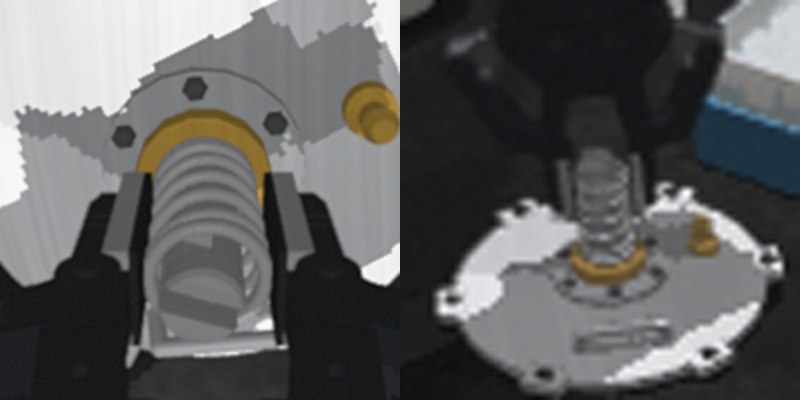

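Picture 9: the spring is threaded over the stem with its foot at the brass body, and the stem's slot shows inside the ring. I'll press a little more to feel whether it is seated.

{"fn": "play_rows", "kwargs": {
  "series": "1 -0.02 0 0.05 0 0 0; 1 0 0 0.04 0 0 0; 1 0 0 0 0 0 0; 1 0 0 0 0 0 0; 1 0 0 0 0 0 0"
}}

```text
time: 9.67
tool_pos: [561.1, 149.3, 47.2]
orientation: [-0.0, 0.856, 0.518, 0.0]
force: [-1.6, 1.2, 3.4]
width: 27.2
```

```bash
python3 st.py 560.7 148.7 56
```

```text
9.6667 [561.1 149.3  47.2] yaw 62.3 z [ 0.001  0.    -1.   ] q6 2.198 F [-1.6  1.2  3.4] T [0.3  0.38 0.  ] w 27.2
rows units [-0.019 -0.002 -0.219]
```

{"fn": "play_rows", "kwargs": {
  "series": "1 0 0 -0.1 0 0 0; 1 0 0 -0.07 0 0 0; 1 0 0 0 0 0 0; 0.4 0 0 0 0 0 0; 0 0 0 0 0 0 0"
}}

```text
time: 10.08
tool_pos: [561.1, 148.8, 53.4]
orientation: [0.0, 0.856, 0.517, -0.0]
force: [0.0, 0.3, -0.0]
width: 37.7
```

{"fn": "play_rows", "kwargs": {
  "series": "-0.5 0 0 0 0 0 0; -1 0 0 0 0 0 0; -1 0 0 0 0 0 0; -1 0 0 -0.4 0 0 0; -1 0 0 -0.7 0 0 0"
}}

```text
time: 10.5
tool_pos: [557.7, 148.4, 93.7]
orientation: [-0.002, 0.856, 0.517, -0.004]
force: [-0.9, -1.0, -0.3]
width: 85.2
```

{"fn": "play_rows", "kwargs": {
  "series": "-1 0 0 -0.5 0 0 0; -1 -0.4 0 0 0 0 0; -1 -0.8 0 0 0 0 0; -1 -0.6 0 0 0 0 0; -1 0 0 0 0 0 0"
}}

```text
time: 10.92
tool_pos: [525.8, 82.3, 117.8]
orientation: [0.001, 0.856, 0.516, -0.001]
force: [-0.2, 0.5, 0.6]
width: 85.4
```

```bash
python3 st.py; python3 - <<'E'
from h import *
w=grab('wrist','w6'); v=V('w6')
u=v.proj((559.6,146.7,80)); print(u); x,y=np.clip(u-70,0,(420,280)).astype(int); print(x,y)
b=cv2.resize(v.px[y:y+140,x:x+140,::-1],(560,560),interpolation=cv2.INTER_CUBIC); cv2.imwrite('pics/c6.png',b)
E
```

```text
10.9167 [525.8  82.3 117.8] yaw 62.2 z [-0.002 -0.002 -1.   ] q6 2.087 F [-0.2  0.5  0.6] T [-0.04 -0.03 -0.01] w 85.4
[281.7451212  118.75707301]
211 48
```

View pics/c6.png

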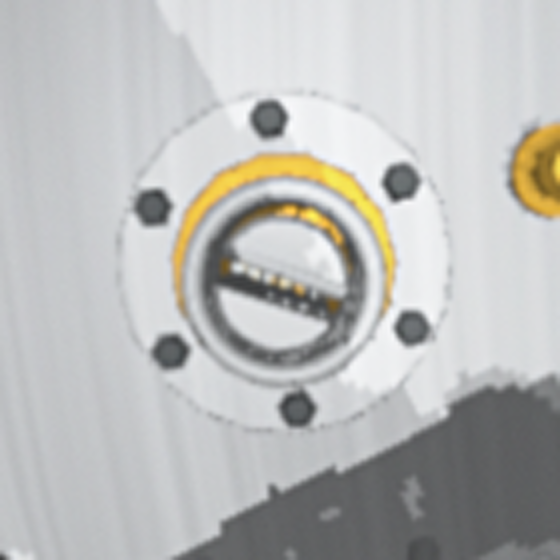

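Picture 10: the spring ring is concentric with the stem at crop (284,281), with no wire lying on top, so it is home. Next is the cap.

```bash
python3 -c "
from h import *
v=V('w6'); print(v.onz(211+283/4,48+282/4,86).round(1), v.onz(211+283.5/4,48+281/4,80).round(1))
for z in (74,77,80,83): print(z,np.linalg.norm(v.onz(211+183/4,48+281/4,z)-v.onz(211+384/4,48+281/4,z)).round(1))"
```

```text
[559.8 147.1  86. ] [559.8 146.9  80. ]
74 28.1
77 27.6
80 27.1
83 26.7
```

{"fn": "play_rows", "kwargs": {
  "series": "-1 -0.5 0.2 0 0 0 0; -1 -0.8 0.3 0 0 0 0; -1 -0.8 0.3 0 0 0 0; -1 -0.8 0.3 0 0 0 0; -1 -0.8 0.3 0 0 0 0"
}}

```text
time: 11.38
tool_pos: [508.9, -72.5, 117.8]
orientation: [0.0, 0.855, 0.518, 0.001]
force: [0.3, -0.2, 0.6]
width: 85.5
```

{"fn": "play_rows", "kwargs": {
  "series": "-0.3 -0.8 0.3 0 0 0 0; -0.3 -0.8 0.3 0 0 0 0; -0.3 -0.8 0.3 0 0 0 0; -0.3 -0.8 0.3 0 0 0 0; -0.3 -0.8 0.3 0 0 0 0"
}}

```text
time: 11.8
tool_pos: [487.8, -242.7, 117.8]
orientation: [0.0, 0.855, 0.518, 0.0]
force: [0.2, -0.5, 0.2]
width: 55.5
```

{"fn": "play_rows", "kwargs": {
  "series": "-0.3 -0.04 0.05 0 0 0 -0.96; -0.3 0 0 0.3 0 0 -0.96; -0.3 0 0 0.5 0 0 -0.96; -0.3 0 0 0.4 0 0 -0.96; -0.3 0 0 0 0 0 0"
}}

```text
time: 12.22
tool_pos: [486.6, -241.9, 65.6]
orientation: [-0.003, 0.757, 0.654, -0.001]
force: [-0.9, 0.5, -0.4]
width: 55.7
```

```bash
python3 st.py 486 -246.5 8; python3 - <<'E'
from h import *
w=grab('wrist','w7'); v=V('w7')
for z in (32,34): print(v.proj((486,-246.5,z)))
hsv=cv2.cvtColor(v.px,cv2.COLOR_RGB2HSV); m=cv2.inRange(hsv,(15,120,130),(35,255,255))
n,l,st,c=cv2.connectedComponentsWithStats(m); print([(s.tolist(),k.round(1).tolist()) for s,k in zip(st,c) if 80<s[4]<20000])
x,y=np.clip(v.proj((486,-246.5,32))-75,0,(410,270)).astype(int); print(x,y)
cv2.imwrite('pics/c7.png',cv2.resize(v.px[y:y+150,x:x+150,::-1],(600,600),interpolation=cv2.INTER_CUBIC))
E
```

```text
12.2167 [ 486.6 -241.9   65.6] yaw 81.6 z [-0.005  0.004 -1.   ] q6 1.132 F [-0.9  0.5 -0.4] T [0.06 0.03 0.06] w 55.7
rows units [-0.12   0.011  1.44 ]
[282.38455642 252.08325596]
[282.35626967 253.54877409]
[([257, 247, 48, 30, 842], [282.0, 261.5])]
207 177
```

View pics/c7.png

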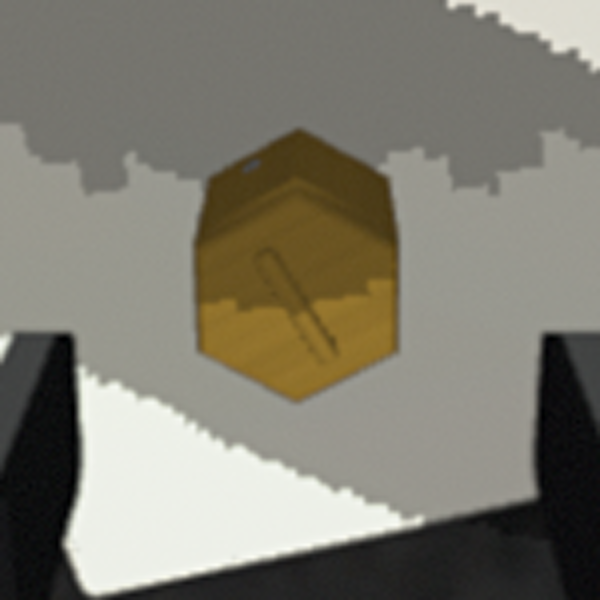

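Picture 11: the cap's flats are parallel to the jaws, with its centre at about (281,250). That is within 1 mm of the estimate.

{"fn": "play_rows", "kwargs": {
  "series": "-0.3 -0.1 0.01 0.3 0 0 0; -0.3 0 0 0.5 0 0 0; -0.3 0 0 0.4 0 0 0; -0.3 0 0 0.22 0 0 0; -0.3 0 0 0 0 0 0",
  "grip_force": 60
}}

```text
time: 12.68
tool_pos: [487.0, -246.8, 10.9]
orientation: [-0.002, 0.758, 0.653, -0.0]
force: [0.4, 0.2, -0.7]
width: 55.4
```

```bash
python3 st.py 486 -245.7 8.5
```

```text
12.6833 [ 487.  -246.8   10.9] yaw 81.5 z [-0.003  0.002 -1.   ] q6 1.127 F [ 0.4  0.2 -0.7] T [ 0.05  0.03 -0.04] w 55.4
rows units [ 0.024 -0.028  0.06 ]
```

{"fn": "play_rows", "kwargs": {
  "series": "-0.3 0.02 -0.02 0.05 0 0 0; 0.5 0 0 0 0 0 0; 1 0 0 0 0 0 0; 1 0 0 0 0 0 0; 1 0 0 0 0 0 0"
}}

```text
time: 13.1
tool_pos: [488.5, -247.5, 12.5]
orientation: [0.001, 0.757, 0.653, 0.0]
force: [-0.3, -0.3, 3.2]
width: 28.5
```

{"fn": "play_rows", "kwargs": {
  "series": "1 0 0 0 0 0 0; 1 0 0 0 0 0 0; 1 0 0 0 0 0 0; 1 0 0 0 0 0 0; 1 0 0 0 0 0 0"
}}

```text
time: 13.52
tool_pos: [488.5, -247.5, 12.5]
orientation: [0.001, 0.757, 0.653, 0.0]
force: [-1.2, -0.3, 6.0]
width: 28.8
```

```bash
python3 st.py 486 -245.7 8.5
```

```text
13.5167 [ 488.5 -247.5   12.5] yaw 81.5 z [ 0.002 -0.002 -1.   ] q6 1.127 F [-1.2 -0.3  6. ] T [0.08 0.15 0.07] w 28.8
rows units [ 0.035 -0.069  0.1  ]
```

{"fn": "play_rows", "kwargs": {
  "series": "1 0 0 -0.3 0 0 0; 1 0 0 -0.6 0 0 0; 1 0 0 -0.7 0 0 0; 1 0 0 -0.7 0 0 0; 1 0 0 -0.35 0 0 0"
}}

```text
time: 13.93
tool_pos: [488.6, -247.5, 120.9]
orientation: [0.002, 0.757, 0.653, 0.001]
force: [0.5, -0.7, 0.5]
width: 28.5
```

{"fn": "play_rows", "kwargs": {
  "series": "1 0.5 0.03 0 0 0 0; 1 0.9 0.03 0 0 0 0; 1 0.9 0.03 0 0 0 0; 1 0.9 0.03 0 0 0 0; 1 0.9 0.03 0 0 0 0"
}}

```text
time: 14.35
tool_pos: [517.1, -83.9, 117.0]
orientation: [-0.0, 0.758, 0.653, -0.0]
force: [0.2, 0.2, -0.7]
width: 28.9
```

{"fn": "play_rows", "kwargs": {
  "series": "1 0.9 0.03 0 0 0 0; 1 0.9 0.03 0 0 0 0; 1 0.9 0.03 0 0 0 0; 1 0.9 0.03 0 0 0 0; 1 0.9 0.03 0 0 0 0"
}}

```text
time: 14.77
tool_pos: [549.5, 93.5, 116.9]
orientation: [-0.0, 0.757, 0.653, -0.0]
force: [-0.6, 0.1, -1.5]
width: 28.9
```

{"fn": "play_rows", "kwargs": {
  "series": "1 0.9 0.02 0 0 0 0; 1 0.5 0 0 0 0 0; 1 0 0 0 0 0 0; 1 0 0 0 0 0 -0.89; 1 0 0 0 0 0 -0.89"
}}

```text
time: 15.18
tool_pos: [558.3, 147.2, 116.6]
orientation: [-0.0, 0.703, 0.711, -0.001]
force: [0.2, -0.1, -0.5]
width: 28.9
```

{"fn": "play_rows", "kwargs": {
  "series": "1 0 0 0 0 0 -0.89; 1 0 0 0 0 0 -0.89; 1 0 0 0 0 0 -0.89; 1 0 0 0 0 0 0; 1 0 0 0 0 0 0"
}}

```text
time: 15.6
tool_pos: [558.6, 146.4, 116.8]
orientation: [-0.0, 0.618, 0.786, -0.0]
force: [0.4, -0.1, -1.1]
width: 28.6
```

```bash
python3 st.py 560.2 145.5 112; python3 - <<'E'
from h import *
p,R,_=pose()
w=grab('wrist','w8'); v=V('w8')
hsv=cv2.cvtColor(v.px,cv2.COLOR_RGB2HSV); m=cv2.inRange(hsv,(12,100,40),(38,255,255))
n,l,st,c=cv2.connectedComponentsWithStats(m); print([(s.tolist(),k.round(1).tolist()) for s,k in zip(st,c) if 80<s[4]<20000])
for h in (20,22): print(v.proj(p+R@np.array([1.5,0,-h])).round(1))
t=grab('scene','s8'); vs=V('s8'); u=vs.proj((559.6,146.7,90)); x,y=(u-35).astype(int); 
cc=cv2.resize(vs.px[y:y+70,x:x+70,::-1],(420,420),interpolation=cv2.INTER_CUBIC)
b=cv2.resize(v.px[190:340,205:355,::-1],(420,420),interpolation=cv2.INTER_CUBIC); cv2.imwrite('pics/c8.png',np.hstack([b,cc]))
E
```

```text
15.6 [558.6 146.4 116.8] yaw 103.6 z [-0.001 -0.    -1.   ] q6 1.473 F [ 0.4 -0.1 -1.1] T [0.   0.03 0.02] w 28.6
rows units [-0.031  0.033  0.12 ]
[([5, 92, 17, 29, 371], [12.5, 106.1]), ([258, 188, 51, 38, 643], [283.0, 201.6]), ([333, 223, 20, 22, 332], [342.5, 232.8]), ([248, 233, 72, 96, 5381], [283.6, 281.7])]
[281.1 292. ]
[281.1 294.6]
```

```bash
python3 - <<'E'
from h import *
v=V('w8'); p=np.array([558.6,146.4,116.8]); _,R,_=pose()
for h in (18,20.5,23):
  print(h,[v.proj(p+R@np.array([x-17.3,0,-h]))[1].round(1) for x in (0,1,2,3)],[v.proj(p+R@np.array([1.5,y,-h]))[0].round(1) for y in (-15,0,15)])
# cap in w7 : settled?
v=V('w7'); print(v.onz(281.3,250.5,32).round(1),v.onz(281.3,250.5,34).round(1))
hsv=cv2.cvtColor(v.px,cv2.COLOR_RGB2HSV); m=cv2.inRange(hsv,(12,100,40),(38,255,255)); x,y,w,h=cv2.boundingRect(m[170:300,240:330]); print(x+240,y+170,w,h)
E
```

```text
18 [np.float64(324.4), np.float64(322.7), np.float64(320.9), np.float64(319.1)] [np.float64(247.3), np.float64(281.1), np.float64(314.9)]
20.5 [np.float64(328.0), np.float64(326.2), np.float64(324.4), np.float64(322.5)] [np.float64(246.7), np.float64(281.1), np.float64(315.4)]
23 [np.float64(331.6), np.float64(329.8), np.float64(328.0), np.float64(326.1)] [np.float64(246.1), np.float64(281.0), np.float64(315.9)]
[ 485.5 -245.4   32. ] [ 485.7 -244.4   34. ]
256 210 50 67
```

{"fn": "play_rows", "kwargs": {
  "series": "1 -0.02 0.02 0.2 0 0 0; 1 0 0 0.25 0 0 0; 1 0 0 0.15 0 0 0; 1 0 0 0.05 0 0 0; 1 0 0 0 0 0 0"
}}

```text
time: 16.12
tool_pos: [558.6, 146.2, 89.0]
orientation: [-0.001, 0.617, 0.787, -0.001]
force: [-0.7, 0.7, -1.2]
width: 28.9
```

{"fn": "play_rows", "kwargs": {
  "series": "1 0 0 0.03 0 0 0; 1 0 0 0 0 0 0; 1 0 0 0 0 0 0; 1 0 0 0 0 0 0; 1 0 0 0 0 0 0"
}}

```text
time: 16.53
tool_pos: [560.2, 146.5, 90.2]
orientation: [0.0, 0.617, 0.787, 0.0]
force: [0.8, -0.1, -0.6]
width: 28.9
```

```bash
python3 st.py 559.6 145.7 89
```

```text
16.5333 [560.2 146.5  90.2] yaw 103.8 z [ 0.001  0.    -1.   ] q6 1.47 F [ 0.8 -0.1 -0.6] T [-0.05  0.05  0.  ] w 28.9
rows units [-0.015 -0.02   0.029]
```

{"fn": "play_rows", "kwargs": {
  "series": "1 -0.01 -0.01 0.03 0 0 0; 1 0 0 0.03 0 0 0; 1 0 0 0 0 0 0; 1 0 0 0 0 0 0; 1 0 0 0 0 0 0"
}}

```text
time: 16.95
tool_pos: [559.5, 145.9, 87.2]
orientation: [-0.0, 0.617, 0.787, -0.0]
force: [-0.5, 0.1, -2.1]
width: 28.7
```

{"fn": "play_rows", "kwargs": {
  "series": "1 0 0 0.03 0 0 0; 1 0 0 0.03 0 0 0; 1 0 0 0 0 0 0; 1 0 0 0 0 0 0; 1 0 0 0 0 0 0"
}}

```text
time: 17.37
tool_pos: [559.5, 145.9, 84.7]
orientation: [-0.0, 0.617, 0.787, -0.0]
force: [-1.4, -0.0, -1.6]
width: 28.8
```

```bash
python3 st.py 559.6 145.7 82
```

```text
17.3667 [559.5 145.9  84.7] yaw 103.8 z [-0. -0. -1.] q6 1.469 F [-1.4 -0.  -1.6] T [-0.11  0.01 -0.01] w 28.8
rows units [-0.006  0.002  0.068]
```

{"fn": "play_rows", "kwargs": {
  "series": "1 0 0 0.03 0 0 0; 1 0 0 0.03 0 0 0; 1 0 0 0.03 0 0 0; 1 0 0 0 0 0 0; 1 0 0 0 0 0 0"
}}

```text
time: 17.78
tool_pos: [559.5, 145.6, 81.4]
orientation: [0.0, 0.617, 0.787, -0.0]
force: [-0.7, -1.8, 1.0]
width: 28.5
```

```bash
python3 st.py 559.6 145.7 80
```

```text
17.7833 [559.5 145.6  81.4] yaw 103.8 z [-0.    -0.001 -1.   ] q6 1.469 F [-0.7 -1.8  1. ] T [-0.4   0.36  0.03] w 28.5
rows units [0.001 0.004 0.034]
```

{"fn": "play_rows", "kwargs": {
  "series": "1 0 0 0.03 0 0 0; 1 0 0 0.03 0 0 0; 1 0 0 0 0 0 0; 1 0 0 0 0 0 0; 1 0 0 0 0 0 0"
}}

```text
time: 18.2
tool_pos: [559.5, 145.7, 79.1]
orientation: [0.0, 0.617, 0.787, -0.0]
force: [-2.9, -2.9, 4.1]
width: 28.8
```

```bash
python3 st.py 559.6 145.7 80
```

```text
18.2 [559.5 145.7  79.1] yaw 103.8 z [-0.    -0.001 -1.   ] q6 1.469 F [-2.9 -2.9  4.1] T [-0.67  0.59  0.06] w 28.8
rows units [ 0.     0.001 -0.023]
```

{"fn": "play_rows", "kwargs": {
  "series": "1 -0.015 -0.025 0 0 0 0; 1 0 0 0 0 0 0; 1 0 0 0 0 0 0; 1 0 0 0 0 0 0; 1 0 0 0 0 0 0"
}}

```text
time: 18.62
tool_pos: [559.4, 145.5, 79.1]
orientation: [0.0, 0.617, 0.787, 0.001]
force: [-0.1, -0.2, 3.1]
width: 28.7
```

```bash
python3 st.py 559.6 145.7 80
```

```text
18.6167 [559.4 145.5  79.1] yaw 103.8 z [ 0.001  0.001 -1.   ] q6 1.468 F [-0.1 -0.2  3.1] T [-0.05 -0.08  0.02] w 28.7
rows units [ 0.003  0.006 -0.022]
```

{"fn": "play_rows", "kwargs": {
  "series": "1 0 0 0.03 0 0 0; 1 0 0 0.03 0 0 0; 1 0 0 0.03 0 0 0; 1 0 0 0.02 0 0 0; 1 0 0 0 0 0 0"
}}

```text
time: 19.03
tool_pos: [559.4, 145.5, 74.8]
orientation: [0.0, 0.617, 0.787, 0.001]
force: [0.4, 0.1, 3.0]
width: 28.7
```

```bash
python3 st.py 559.6 145.7 71
```

```text
19.0333 [559.4 145.5  74.8] yaw 103.8 z [ 0.001  0.001 -1.   ] q6 1.468 F [0.4 0.1 3. ] T [ 0.18 -0.2   0.02] w 28.7
rows units [0.004 0.006 0.096]
```

{"fn": "play_rows", "kwargs": {
  "series": "1 0 0 0.03 0 0 0; 1 0 0 0.03 0 0 0; 1 0 0 0.02 0 0 0; 1 0 0 0 0 0 0; 1 0 0 0 0 0 0"
}}

```text
time: 19.45
tool_pos: [559.5, 145.5, 72.1]
orientation: [0.0, 0.617, 0.787, 0.001]
force: [1.2, 0.5, 5.9]
width: 28.6
```

```bash
python3 st.py 559.6 145.7 71
```

```text
19.45 [559.5 145.5  72.1] yaw 103.8 z [ 0.002  0.001 -1.   ] q6 1.468 F [1.2 0.5 5.9] T [ 0.18 -0.09 -0.01] w 28.6
rows units [0.004 0.004 0.027]
```

{"fn": "play_rows", "kwargs": {
  "series": "1 0 0 0.03 0 0 0; 1 0 0 0.03 0 0 0; 1 0 0 0 0 0 0; 1 0 0 0 0 0 0; 1 0 0 0 0 0 0"
}}

```text
time: 19.87
tool_pos: [559.5, 145.5, 70.1]
orientation: [0.0, 0.617, 0.787, 0.001]
force: [-0.3, 1.1, 7.4]
width: 28.9
```

```bash
python3 st.py 559.6 145.7 71
```

```text
19.8667 [559.5 145.5  70.1] yaw 103.8 z [ 0.002  0.001 -1.   ] q6 1.468 F [-0.3  1.1  7.4] T [ 0.17 -0.   -0.01] w 28.9
rows units [ 0.004  0.004 -0.023]
```

{"fn": "play_rows", "kwargs": {
  "series": "1 0 -0.005 0 0 0 1; 1 0 -0.005 0 0 0 1; 1 0 -0.005 0 0 0 1; 1 0 0 0 0 0 0; 1 0 0 0 0 0 0"
}}

```text
time: 20.28
tool_pos: [559.1, 145.1, 70.2]
orientation: [0.001, 0.715, 0.7, 0.001]
force: [0.5, -0.5, 6.9]
width: 29.5
```

```bash
python3 st.py 559.6 145.7 71
```

```text
20.2833 [559.1 145.1  70.2] yaw 88.8 z [ 0.002  0.    -1.   ] q6 1.73 F [ 0.5 -0.5  6.9] T [ 0.04 -0.04  0.04] w 29.5
rows units [ 0.014  0.011 -0.02 ]
```

{"fn": "play_rows", "kwargs": {
  "series": "1 0 -0.005 0 0 0 1; 1 0 -0.005 0 0 0 1; 1 0 -0.005 0 0 0 1; 1 0 0 0 0 0 0; 1 0 0 0 0 0 0"
}}

```text
time: 20.7
tool_pos: [558.5, 145.1, 70.2]
orientation: [0.001, 0.8, 0.6, 0.001]
force: [1.0, 0.7, 7.2]
width: 28.6
```

```bash
python3 st.py 559.6 145.7 71
```

```text
20.7 [558.5 145.1  70.2] yaw 73.8 z [ 0.002  0.    -1.   ] q6 1.992 F [1.  0.7 7.2] T [ 0.   -0.05  0.01] w 28.6
rows units [ 0.022  0.022 -0.021]
```

{"fn": "play_rows", "kwargs": {
  "series": "1 0 -0.005 0 0 0 1; 1 0 -0.005 0 0 0 1; 1 0 -0.005 0 0 0 1; 1 0 -0.005 0 0 0 1; 1 0 0 0 0 0 0"
}}

```text
time: 21.12
tool_pos: [557.8, 145.4, 70.2]
orientation: [0.001, 0.892, 0.451, 0.001]
force: [0.6, -0.7, 7.3]
width: 29.3
```

{"fn": "play_rows", "kwargs": {
  "series": "1 0 -0.005 0 0 0 1; 1 0 -0.005 0 0 0 1; 1 0 0 0 0 0 0; 1 0 0 0 0 0 0; 1 0 0 0 0 0 0"
}}

```text
time: 21.53
tool_pos: [557.5, 145.6, 70.1]
orientation: [0.0, 0.928, 0.373, 0.001]
force: [1.0, -0.7, 7.3]
width: 28.4
```

```bash
python3 st.py 559.6 145.7 71
```

```text
21.5333 [557.5 145.6  70.1] yaw 43.8 z [ 0.002 -0.    -1.   ] q6 2.517 F [ 1.  -0.7  7.3] T [-0.05 -0.04 -0.01] w 28.4
rows units [ 0.04   0.035 -0.021]
```

{"fn": "play_rows", "kwargs": {
  "series": "1 0 -0.005 0 0 0 0.8; 1 0 -0.005 0 0 0 0.8; 1 0 0 0 0 0 0; 1 0 0 0 0 0 0; 1 0 0 0 0 0 0"
}}

```text
time: 21.95
tool_pos: [557.3, 145.9, 70.2]
orientation: [0.0, 0.952, 0.307, 0.001]
force: [0.9, -0.2, 7.5]
width: 28.7
```

```bash
python3 st.py 559.6 145.7 71
```

```text
21.95 [557.3 145.9  70.2] yaw 35.8 z [ 0.002 -0.    -1.   ] q6 2.657 F [ 0.9 -0.2  7.5] T [-0.05 -0.04 -0.02] w 28.7
rows units [ 0.045  0.038 -0.02 ]
```

{"fn": "play_rows", "kwargs": {
  "series": "1 0 -0.003 0 0 0 0.5; 1 0 0 0 0 0 0.5; 1 0 0 0 0 0 0; 1 0 0 0 0 0 0; 1 0 0 0 0 0 0"
}}

```text
time: 22.37
tool_pos: [557.1, 146.0, 70.1]
orientation: [0.0, 0.964, 0.265, 0.001]
force: [0.7, 0.2, 5.9]
width: 28.9
```

```bash
python3 st.py 559.6 145.7 71
```

```text
22.3667 [557.1 146.   70.1] yaw 30.8 z [ 0.002 -0.    -1.   ] q6 2.744 F [0.7 0.2 5.9] T [-0.05 -0.06  0.02] w 28.9
rows units [ 0.049  0.039 -0.021]
```

{"fn": "play_rows", "kwargs": {
  "series": "1 0 -0.003 0 0 0 0.6; 1 0 0 0 0 0 0; 1 0 0 0 0 0 0; 1 0 0 0 0 0 0; 1 0 0 0 0 0 0"
}}

```text
time: 22.78
tool_pos: [557.0, 146.2, 70.1]
orientation: [0.0, 0.971, 0.24, 0.001]
force: [-0.6, 0.0, 7.3]
width: 28.8
```

```bash
python3 st.py 559.6 145.7 71
```

```text
22.7833 [557.  146.2  70.1] yaw 27.8 z [ 0.002  0.    -1.   ] q6 2.797 F [-0.6  0.   7.3] T [ 0.01 -0.08  0.05] w 28.8
rows units [ 0.052  0.042 -0.021]
```

{"fn": "play_rows", "kwargs": {
  "series": "1 0 -0.002 0 0 0 0.6; 1 0 0 0 0 0 0; 1 0 0 0 0 0 0; 1 0 0 0 0 0 0; 1 0 0 0 0 0 0"
}}

```text
time: 23.2
tool_pos: [556.8, 146.5, 70.1]
orientation: [-0.0, 0.977, 0.215, 0.001]
force: [-1.2, 0.2, 6.7]
width: 28.4
```

```bash
python3 st.py 559.6 145.7 71
```

```text
23.2 [556.8 146.5  70.1] yaw 24.8 z [ 0.002  0.    -1.   ] q6 2.849 F [-1.2  0.2  6.7] T [0.05 0.   0.04] w 28.4
rows units [ 0.055  0.046 -0.021]
```

{"fn": "play_rows", "kwargs": {
  "series": "1 0 -0.002 0 0 0 0.6; 1 0 0 0 0 0 0; 1 0 0 0 0 0 0; 1 0 0 0 0 0 0; 1 0 0 0 0 0 0"
}}

```text
time: 23.62
tool_pos: [556.8, 146.6, 70.2]
orientation: [-0.0, 0.982, 0.189, 0.001]
force: [-0.1, -0.1, 6.5]
width: 28.4
```

```bash
python3 st.py 559.6 145.7 71; python3 - <<'E'
from h import *
grab('wrist','w9'); v=V('w9')
cv2.imwrite('pics/c9.png',cv2.resize(v.px[190:390,180:380,::-1],(600,600),interpolation=cv2.INTER_CUBIC))
E
```

```text
23.6167 [556.8 146.6  70.2] yaw 21.8 z [ 0.002  0.001 -1.   ] q6 2.902 F [-0.1 -0.1  6.5] T [0.1  0.04 0.08] w 28.4
rows units [ 0.056  0.047 -0.021]
```

{"fn": "play_rows", "kwargs": {
  "series": "1 0 0.003 0 0 0 -0.6; 1 0 0 -0.04 0 0 0; 1 0 0 -0.05 0 0 0; 1 0 0 0 0 0 0; 1 0 0 0 0 0 0"
}}

```text
time: 24.08
tool_pos: [556.7, 146.4, 73.3]
orientation: [-0.0, 0.977, 0.215, 0.001]
force: [1.4, 1.7, 6.9]
width: 28.7
```

```bash
python3 st.py 559.6 145.7 71
```

```text
24.0833 [556.7 146.4  73.3] yaw 24.8 z [ 0.001  0.001 -1.   ] q6 2.85 F [1.4 1.7 6.9] T [ 0.2  -0.11 -0.05] w 28.7
rows units [0.058 0.047 0.058]
```

{"fn": "play_rows", "kwargs": {
  "series": "1 0 0 -0.03 0 0 0; 1 0 0 0 0 0 0; 1 0 0 0 0 0 0; 1 0 0 0 0 0 0; 1 0 0 0 0 0 0"
}}

```text
time: 24.5
tool_pos: [556.6, 146.4, 74.1]
orientation: [-0.0, 0.977, 0.215, 0.001]
force: [2.0, -0.0, 5.9]
width: 28.8
```

```bash
python3 st.py 559.6 145.7 71
```

```text
24.5 [556.6 146.4  74.1] yaw 24.8 z [ 0.001  0.    -1.   ] q6 2.849 F [ 2.  -0.   5.9] T [ 0.26 -0.31  0.05] w 28.8
rows units [0.06  0.047 0.078]
```

{"fn": "play_rows", "kwargs": {
  "series": "1 0.015 0 0 0 0 0; 1 0 0 -0.03 0 0 0; 1 0 0 0 0 0 0; 1 0 0 0 0 0 0; 1 0 0 0 0 0 0"
}}

```text
time: 24.92
tool_pos: [556.7, 146.4, 74.8]
orientation: [0.0, 0.977, 0.215, -0.0]
force: [1.8, 0.3, 3.3]
width: 28.9
```

```bash
python3 st.py 559.6 145.7 71
```

```text
24.9167 [556.7 146.4  74.8] yaw 24.8 z [-0. -0. -1.] q6 2.85 F [1.8 0.3 3.3] T [ 0.13 -0.33 -0.02] w 28.9
rows units [0.059 0.047 0.094]
```

{"fn": "play_rows", "kwargs": {
  "series": "1 0 0 -0.03 0 0 0; 1 0 0 0 0 0 0; 1 0 0 0 0 0 0; 1 0 0 0 0 0 0; 1 0 0 0 0 0 0"
}}

```text
time: 25.33
tool_pos: [556.5, 146.4, 75.0]
orientation: [-0.0, 0.977, 0.215, -0.0]
force: [4.7, 0.9, -5.4]
width: 28.9
```

```bash
python3 st.py 559.6 145.7 71
```

```text
25.3333 [556.5 146.4  75. ] yaw 24.8 z [-0.001 -0.    -1.   ] q6 2.85 F [ 4.7  0.9 -5.4] T [ 0.35 -1.   -0.02] w 28.9
rows units [0.063 0.048 0.101]
```

{"fn": "play_rows", "kwargs": {
  "series": "1 0 0 0.02 0 0 0; 1 0.02 0 0 0 0 0; 1 0 0 0 0 0 0; 1 0 0 0 0 0 0; 1 0 0 0 0 0 0"
}}

```text
time: 25.75
tool_pos: [556.6, 146.5, 75.0]
orientation: [0.0, 0.977, 0.215, -0.001]
force: [1.2, -0.7, -2.5]
width: 28.6
```

```bash
python3 st.py 559.6 145.7 71
```

```text
25.75 [556.6 146.5  75. ] yaw 24.8 z [-0.002 -0.001 -1.   ] q6 2.85 F [ 1.2 -0.7 -2.5] T [-0.06 -0.35 -0.02] w 28.6
rows units [0.059 0.049 0.099]
```

{"fn": "play_rows", "kwargs": {
  "series": "0.4 0 0 0 0 0 0; 0 0 0 0 0 0 0; -0.5 0 0 0 0 0 0; -1 0 0 0 0 0 0; -1 0 0 0 0 0 0"
}}

```text
time: 26.17
tool_pos: [557.5, 146.9, 75.8]
orientation: [-0.0, 0.977, 0.215, 0.0]
force: [0.6, 0.2, -0.6]
width: 75.3
```

{"fn": "play_rows", "kwargs": {
  "series": "-1 0 0 -0.3 0 0 0; -1 0 0 -0.6 0 0 0; -1 0 0 -0.4 0 0 0; -1 -0.4 0 0 0 0 0; -1 -0.6 0 0 0 0 0"
}}

```text
time: 26.58
tool_pos: [523.8, 130.5, 130.6]
orientation: [0.0, 0.977, 0.215, 0.003]
force: [-0.4, -1.2, -0.0]
width: 85.5
```

{"fn": "play_rows", "kwargs": {
  "series": "-1 -0.6 0 0 0 0 0; -1 -0.4 0 0 0 0 0; -1 0 0 0 0 0 0; -1 0 0 0 0 0 0; -1 0 0 0 0 0 0"
}}

```text
time: 27.0
tool_pos: [485.9, 113.5, 128.3]
orientation: [0.0, 0.977, 0.215, 0.001]
force: [0.7, -0.4, -0.6]
width: 85.4
```

```bash
python3 st.py; python3 - <<'E'
from h import *
grab('wrist','w10'); v=V('w10')
u=v.proj((559.3,147.3,100)); x,y=np.clip(u-60,0,(440,300)).astype(int); print(u,x,y)
b=cv2.resize(v.px[y:y+120,x:x+120,::-1],(400,400),interpolation=cv2.INTER_CUBIC)
grab('scene','s10'); s=V('s10'); uu=s.proj((559.3,147.3,60)); xx,yy=(uu-35).astype(int); print(xx,yy)
c=cv2.resize(s.px[yy:yy+70,xx:xx+70,::-1],(400,400),interpolation=cv2.INTER_CUBIC)
for z in (30,66,70,100): print(z,((s.proj((559.3,147.3,z))-(xx,yy))*400/70).round(0))
cv2.imwrite('pics/c10.png',np.hstack([b,c]))
E
```

```text
27.0 [485.9 113.5 128.3] yaw 24.8 z [ 0.002  0.    -1.   ] q6 2.804 F [ 0.7 -0.4 -0.6] T [ 0.03 -0.    0.01] w 85.4
[283.51122391 104.1628754 ] 223 44
195 125
30 [206. 251.]
66 [199. 192.]
70 [198. 186.]
100 [192. 135.]
```

View pics/c10.png

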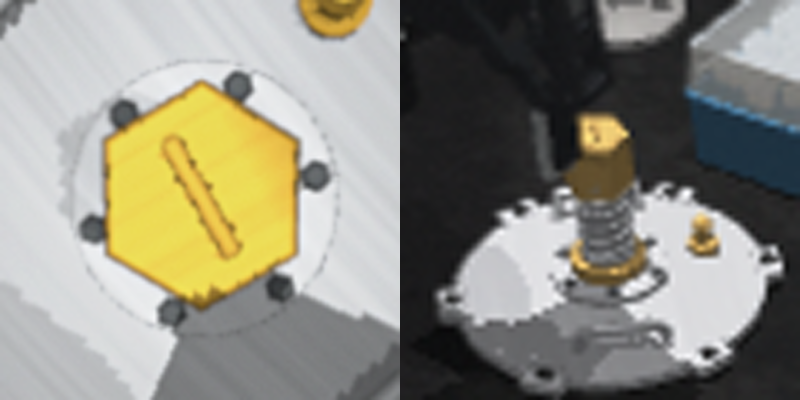

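Picture 12: the cap sits upright and centred over the spring, with its rib running from crop (172,142) to (232,252). I'll work out the rib's angle and the cap's height.

```bash
python3 - <<'E'
from h import *
v=V('w10'); f=lambda x,y,z:v.onz(223+x*.3,44+y*.3,z)
a,b=f(172,142,100),f(232,252,100); print('rib yaw',np.degrees(np.arctan2(*(a-b)[1::-1])).round(1))
for z in (94,97,100,103,106): print(z,f(202,195,z).round(1),'flats',np.linalg.norm(f(104,195,z)-f(299,195,z)).round(2),'diag',np.linalg.norm(f(203,81,z)-f(203,308,z)).round(2))
E
```

```text
rib yaw 54.3
94 [560.1 147.6  94. ] flats 30.67 diag 34.43
97 [560.1 147.6  97. ] flats 30.15 diag 33.85
100 [560.1 147.6 100. ] flats 29.63 diag 33.27
103 [560.  147.6 103. ] flats 29.11 diag 32.68
106 [560.  147.6 106. ] flats 28.59 diag 32.1
```

```bash
python3 -c "
from cell import *
print(finish_job())"
```

```text
the job is handed in; nothing more can be done
None
```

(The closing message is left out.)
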